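Find the free seed tray and draw it out with the hook

TASK

One of the two seed trays in the small timber rack is caught on something inside and the other runs freely; you cannot see which. Using the hook in the trays' finger holes, tug gently to feel which is free, draw that one fully out to its stop, then unhook and lay the hook back down flat on the bench. Do not yank, do not touch the trays with the gripper, and leave the caught tray shut and the carton, the jar and the timber offcut where they are.

Things in the scene. Friction and masses are not known exactly. Their poses are not given: they have to be found in the camera images.
- rack: Fixed low timber rack, 258 mm wide, 190 mm deep, 92 mm tall at the back (82 in front), with two tray bays side by side, roofed over the back 104 mm and open on top in front. Origin: at bench level, middle of the front face; x into the rack (away from the robot), y to the left, z up. The two trays' fronts are flush with its front face when shut, 122 mm apart, centre to centre.
- hole_left (a point): Centre of the round 28 mm finger hole in the front board of the left (rack +y) sliding tray, on the board's outer face, 46 mm above the bench. Board: cardboard-brown, 104 mm wide, 64 tall, 7 thick; the hole goes through; behind it the tray is empty for 80 mm: floor 27 mm below the hole's centre, walls 48 mm to either side. Axes: x into the rack, y left, z up; moves with the tray.
- hole_right (a point): Centre of the round 28 mm finger hole in the front board of the right (rack -y) sliding tray, on the board's outer face, 46 mm above the bench. Board: cardboard-brown, 104 mm wide, 64 tall, 7 thick; the hole goes through; behind it the tray is empty for 80 mm: floor 27 mm below the hole's centre, walls 48 mm to either side. Axes: x into the rack, y left, z up; moves with the tray.
- tray_left (a joint): How far the left tray is drawn out of the rack towards the robot along the rack's -x, m: 0 shut (start), 0.070 its end stop. It stays where it is left. A free tray drags with 2 to 3 N; a caught one gives about 2 to 3 mm and then stops hard. Exactly one of the two is caught, by a packing block hidden inside; they look alike.
- tray_right (a joint): How far the right tray is drawn out of the rack towards the robot along the rack's -x, m: 0 shut (start), 0.070 its end stop. It stays where it is left. A free tray drags with 2 to 3 N; a caught one gives about 2 to 3 mm and then stops hard. Exactly one of the two is caught, by a packing block hidden inside; they look alike.
- hook: L-shaped pull hook lying flat, 0.13 kg. Wooden handle 80 mm long (x), 24 wide (y), 30 tall (z); origin: centre of its underside. A 7 mm steel rod leaves it along +x, 15 mm above the underside; at x = 110 mm it bends square to +y; this level tip ends 29.5 mm from the rod's axis. 33 mm wide in all, more than the hole: lead the tip in at a slant, then swing the hook straight; the tip is then behind the board.
- elbow (a point): The centre of the hook's right-angle bend: 110 mm ahead of the handle's centre, 15 mm above the hook's underside; axes as the hook's.
- carton: Bystander: cardboard carton 90 x 60 x 70 mm, origin at the centre of its underside.
- jar: Bystander: glass jar, 60 mm across, 90 mm tall, origin at the centre of its underside.
- offcut: Bystander: timber offcut 120 x 45 x 30 mm, origin at the centre of its underside.
There are look-alikes about, which are no part of the job. What is shaped like the hook but black or turquoise is not meant.

How it is judged:
On the way:
1. the hook is drawing the free tray: a tray is more than 30 mm out with the hook, its rod through the finger hole and level within 0.5 rad, bearing on it (((value of joint tray_left above 0.03 m and contact force between hook and tray_left above 0.3 N and x of elbow in the frame of hole_left above 0.005 m and y of elbow in the frame of hole_left between -0.016 and 0.016 m and z of elbow in the frame of hole_left between -0.016 and 0.016 m and angle between hook's own z axis and vertical below 0.5 rad) or (value of joint tray_right above 0.03 m and contact force between hook and tray_right above 0.3 N and x of elbow in the frame of hole_right above 0.005 m and y of elbow in the frame of hole_right between -0.016 and 0.016 m and z of elbow in the frame of hole_right between -0.016 and 0.016 m and angle between hook's own z axis and vertical below 0.5 rad))), for 0.05 s.
At the end, for the whole second after the job is handed in: One tray is at least 62 of its 70 mm out and the other less than 8 mm; the hook lies flat on the bench (underside within 6 mm of it, tilted less than 0.1 rad), at rest and clear of both trays (((value of joint tray_left above 0.062 m and value of joint tray_right below 0.008 m) or (value of joint tray_right above 0.062 m and value of joint tray_left below 0.008 m)) and height (world z) of hook below 0.006 m and angle between hook's own z axis and vertical below 0.1 rad and linear speed of hook below 0.02 m/s and contact force between hook and tray_left below 0.1 N and contact force between hook and tray_right below 0.1 N); the robot touches nothing.
It fails at once if the hook bears on a tray with more than 40 N (contact force between hook and tray_left above 40 N or contact force between hook and tray_right above 40 N).
It fails at once if the robot itself touches a tray (more than 1 N) (contact force between any of the fingers, the arm and tray_left above 1 N or contact force between any of the fingers, the arm and tray_right above 1 N).
It fails at once if the carton, the jar or the offcut is moved more than 20 mm (distance of any of carton, jar, offcut from where it was at the start of the episode above 0.02 m).
It also fails if it takes over 67 s, if anything falls off the work surface, if the arm or the gripper's body presses on something with over 40 N, if the wrist force passes 120 N, or if a joint passes its speed limit or range.

ROBOT

A 7-joint arm with a two-finger parallel gripper is mounted at the origin on the work surface. World frame = base frame: x ahead of the robot, y to its left, z up, the work surface at z = 0. Lengths are in m, angles in rad, forces in N, time in s.
With the tool pointing down it reaches from about 0.425 to 0.95 m from the base axis. Payload 4.7 kg.
Tool frame: the origin (TCP) lies between the finger pads; the fingertips stand 25 mm ahead of it and the grasp point (between the pads) lies 6 mm ahead of it; z points along the fingers, y is the line along which they close (so a half turn about z gives the same grasp; the last joint's range is limited). The gripper opens to 85 mm and grips with 20 to 120 N. Pads are 22 mm wide; open, the fingers measure 114 mm over their backs; the gripper's body (76 mm by 85 mm) begins 54 mm behind the grasp point. The pads swing forward as they close: fully open they stand 13 mm farther back than shut.
Start: joints at [1.163, 0.469, -0.049, 1.532, 0.024, 1.141, -0.082], TCP at [0.25, -0.627, 0.256] pointing down, gripper open.
Joint ranges: [-2.59, 2.59], [-0.33, 1.99], [-1.39, 1.29], [0.1, 2.45], [-1.04, 4.18], [0.21, 1.99], [-2.66, 2.66]. Speed limits (rad/s): [2.57, 2.57, 3.14, 3.14, 3.14, 3.14, 3.14].

INTERFACE

Orientations are given as a 3x3 rotation matrix whose columns are the frame's x, y, z axes.
In Python, from rig import * gives the robot as it stands. Calls block until the motion is done:
- movep(position, orientation): joint-space move of the TCP to a pose.
- move_l(position, attitude=None, feed=0.15, until_force=None): straight line of the TCP; attitude=None keeps the orientation; feed is the mean speed in m/s. With until_force (N) it stops when the force on the tool has changed by that much, and returns True; else False.
- move_joints(angles): joint-space move.
- command_gripper(opening, newtons=None): finger opening in m; newtons is the grip in N (None keeps the last); returns when the fingers have stopped.
- sleep(seconds).
- inverse_kinematics(position, orientation): joint angles nearest the present ones, or None.
- sense(): the state.
- camera(name): name is "scene" or "top" or "wrist"; returns (picture, depth): 480x640x3 uint8, red, green, blue; 480x640 float32, m along the optical axis (not along the pixel's ray), 0 where there is no reading.
- camera_params(name): a dict with "K" (3x3 intrinsics, pixels), "position" and "rotation" of the camera in the world; the wrist camera has in their place "tool_from_camera" (4x4, takes a point from camera to tool coordinates, whose origin is the TCP and whose axes are the flange's). Camera axes: x right, y down, z forward; pixel columns grow to the right and rows downward; lengths in m; the calibration is good to about 2 mm. A picture is of the moment at which its call begins: read the wrist's pose just before it. camera_params takes no time and is no camera call.
A pose or a line that the arm cannot do raises Unreachable and nothing moves.
- finish_job(): hands the job in; it is judged then, once.
The state is a dict: "time_s": time; "joint_pos": joint angles; "qd": joint speeds; "joint_efforts": joint torques, N m; "position": TCP position; "tcp_rot": TCP orientation; "wrist_force": force on the tool from outside, world axes, zero at the start; "ft_torque": the same for the moment, N m; "finger_gap": finger opening in m; "gripper_force": force on a finger pad.
Only numpy, scipy, OpenCV 4.12 (cv2) and the standard library are available. Lean on these libraries where they do the work, as an engineer would, in place of code of your own. Each camera call takes 0.05 s, during which the arm holds its last target. There are 200 camera calls.

## Working session

There is one attempt and no reset: what is moved stays moved. The work goes in short steps, each a Python script; the robot and the scene stay as the last script left them, time stands still between calls to the robot, and variables do not carry over. Pictures are saved under pics/ and viewed, at most 10 in all, crops included, and the job is handed in when it is done.

```bash
mkdir -p pics; ls; python3 - <<'E'
from rig import *
import cv2, numpy as np
for n in ("top","scene"):
    im,d=camera(n); cv2.imwrite(f"pics/{n}0.png",im[:,:,::-1]); np.save(f"{n}_d.npy",d)
    p=camera_params(n); print(n,p)
print(camera_params("wrist")); s=sense(); print(s["time_s"],s["tcp_rot"],s["wrist_force"])
E
```

```text
pics
top {'K': array([[565.6088429 ,   0.        , 324.49880316],
       [  0.        , 565.6088429 , 235.39242298],
       [  0.        ,   0.        ,   1.        ]]), 'position': array([ 0.39764282, -0.00309183,  1.42317103]), 'rotation': array([[-0.00986845, -0.99697094,  0.07714635],
       [-0.99992183,  0.0104311 ,  0.00689373],
       [-0.00767757, -0.07707229, -0.99699595]])}
scene {'K': array([[487.6323404 ,   0.        , 315.57177456],
       [  0.        , 487.6323404 , 236.63207883],
       [  0.        ,   0.        ,   1.        ]]), 'position': array([ 0.96322171, -0.70187132,  0.7635058 ]), 'rotation': array([[ 0.84765399,  0.33089135, -0.41472115],
       [ 0.53009687, -0.56049116,  0.63627585],
       [-0.02190936, -0.75918415, -0.65050704]])}
{'K': array([[359.77417835,   0.        , 321.00716862],
       [  0.        , 359.77417835, 245.227408  ],
       [  0.        ,   0.        ,   1.        ]]), 'tool_from_camera': array([[ 1.31291857e-03, -9.62736279e-01, -2.70438780e-01,
         6.92287785e-02],
       [ 9.99998790e-01,  1.48951479e-03, -4.47764691e-04,
         7.96134420e-04],
       [ 8.33901873e-04, -2.70437865e-01,  9.62737070e-01,
        -1.17133708e-01],
       [ 0.00000000e+00,  0.00000000e+00,  0.00000000e+00,
         1.00000000e+00]])}
0.1 [[ 9.29093815e-01  3.69843541e-01 -6.62241025e-04]
 [ 3.69844132e-01 -9.29092493e-01  1.56752283e-03]
 [-3.55449720e-05 -1.70130172e-03 -9.99998552e-01]] [-0.39265522  0.44567266 -0.13737243]
```

View pics/top0.png

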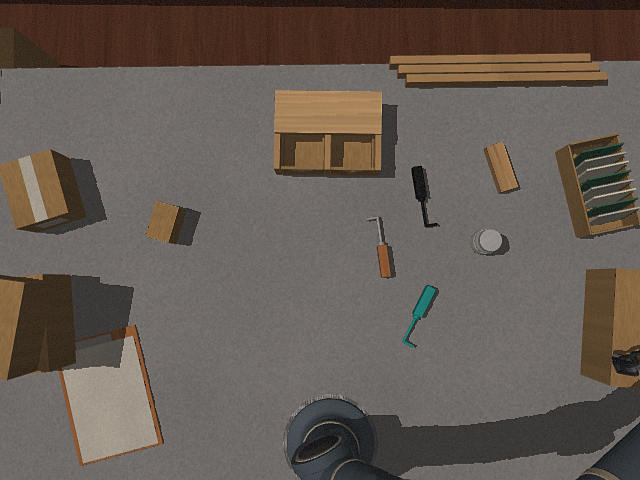

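View pics/scene0.png

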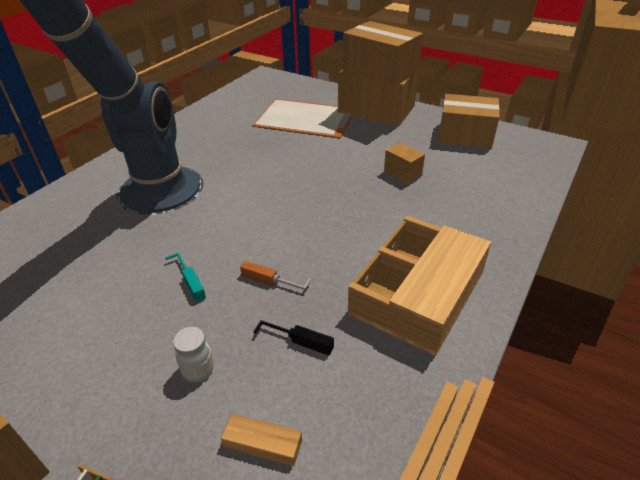

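The top view shows three hook shapes: orange-brown (handle 384,262; bend 378,218; tip to the left), black (421,190) and turquoise (424,302). The orange wooden one fits the description. The rack's front edge runs along row ~173, columns 275–381. The carton is at (165,222), the jar at (489,241) and the offcut at (502,167). Next I'll measure these and confirm the hook from close by.

```bash
cat > h.py <<'E'
from rig import *
import numpy as np, cv2
def cam(n):
    if n=="wrist":
        s=sense(); T=np.eye(4); T[:3,:3]=s["tcp_rot"]; T[:3,3]=s["position"]
    im,d=camera(n); p=camera_params(n)
    if n=="wrist":
        T=T@p["tool_from_camera"]; R,t=T[:3,:3],T[:3,3]
    else: R,t=p["rotation"],p["position"]
    return im,d,p["K"],R,t
def ray(px,K,R,t,z):
    px=np.atleast_2d(np.asarray(px,float)); v=np.c_[px,np.ones(len(px))]@np.linalg.inv(K).T@R.T
    return t+v*((z-t[2])/v[:,2])[:,None]
def cloud(d,K,R,t):
    v,u=np.mgrid[:d.shape[0],:d.shape[1]]
    P=np.stack([(u-K[0,2])/K[0,0]*d,(v-K[1,2])/K[1,1]*d,d],-1)@R.T+t
    P[d<=0]=np.nan; return P
def down(yaw):  # tool pointing down, tool x axis at yaw
    c,s=np.cos(yaw),np.sin(yaw); return np.array([[c,s,0],[s,-c,0],[0,0,-1.]])
def orange(im):
    h=cv2.cvtColor(im,cv2.COLOR_RGB2HSV); return cv2.inRange(h,(4,150,80),(14,255,255))
def handle(im,K,R,t,z=.03,roi=None):
    m=orange(im)
    if roi: k=np.zeros_like(m); x0,y0,x1,y1=roi; k[y0:y1,x0:x1]=255; m&=k
    c=max(cv2.findContours(m,cv2.RETR_EXTERNAL,cv2.CHAIN_APPROX_NONE)[0],key=cv2.contourArea)
    b=cv2.boxPoints(cv2.minAreaRect(c)); return b,ray(b,K,R,t,z)
E
python3 - <<'E'
from h import *
im,d,K,R,t=cam("top")
b,P=handle(im,K,R,t,roi=(360,235,410,290)); print(b.round(),P.round(4))
print("elbow,tip",ray([[378,218],[368,218]],K,R,t,.015).round(4))
C=cloud(d,K,R,t)
sub=C[85:180,265:392]; z=sub[...,2]
print("roof z",np.nanpercentile(z,[5,50,95]))
m=(z>.07); ys=sub[...,1][m]; xs=sub[...,0][m]
print(np.percentile(xs,[0,1,50,99,100]),np.percentile(ys,[0,1,99,100]))
# front edge and roof rect
roof=(np.abs(C[...,2]-.092)<.005).astype(np.uint8); roof[:,:265]=0; roof[:,392:]=0; roof[190:]=0; roof[:80]=0
c=max(cv2.findContours(roof,0,1)[0],key=cv2.contourArea); r=cv2.minAreaRect(c); bb=cv2.boxPoints(r); print(bb,ray(bb,K,R,t,.092).round(4))
a=(z>.07).astype(np.uint8); c=max(cv2.findContours(a,0,1)[0],key=cv2.contourArea); bb=cv2.boxPoints(cv2.minAreaRect(c))+[265,85]; print(bb,ray(bb,K,R,t,.082).round(4),ray(bb,K,R,t,.092).round(4))
E
```

```text
[[376. 246.]
 [386. 244.]
 [391. 276.]
 [381. 277.]] [[ 0.4784 -0.1212  0.03  ]
 [ 0.4816 -0.1454  0.03  ]
 [ 0.4044 -0.1549  0.03  ]
 [ 0.4012 -0.1308  0.03  ]]
elbow,tip [[ 0.5488 -0.1276  0.015 ]
 [ 0.5491 -0.1026  0.015 ]]
roof z [-0.00268862  0.05272795  0.09477674]
[0.65735475 0.66057268 0.78637475 0.85003815 0.85430613] [-0.13354877 -0.13029156  0.12392864  0.12662612]
[[273.81915 133.98875]
 [274.24017  89.78324]
 [381.40186  90.80383]
 [380.98083 135.00934]] [[ 0.7455  0.1251  0.092 ]
 [ 0.8539  0.1238  0.092 ]
 [ 0.8482 -0.1343  0.092 ]
 [ 0.74   -0.1313  0.092 ]]
[[274.00001526  90.        ]
 [381.          90.        ]
 [381.         169.99998474]
 [274.00001526 169.99998474]] [[ 0.8568  0.1253  0.082 ]
 [ 0.8535 -0.1343  0.082 ]
 [ 0.6573 -0.1309  0.082 ]
 [ 0.6602  0.1259  0.082 ]] [[ 0.8534  0.1244  0.092 ]
 [ 0.8502 -0.1333  0.092 ]
 [ 0.6553 -0.1299  0.092 ]
 [ 0.6582  0.1249  0.092 ]]
```

```bash
python3 - <<'E'
from h import *
for off in (0,np.pi):
  for nm,p,y in [("grasp",(.44,-.138,.03),.12),("look",(.44,-.138,.25),.12),("ins",(.6,.15,.061),-1.1),("insR",(.6,.04,.061),-1.1),("sL",(.55,.06,.061),0),("sR",(.55,-.06,.061),0),("oR",(.46,-.06,.061),0)]:
    q=inverse_kinematics(p,down(y+off)); print(off,nm,None if q is None else np.round(q,2))
for a in (.5,.7,.9):
  for x,z in ((.45,.25),(.5,.2),(.55,.2)):
    Rm=np.array([[-np.cos(a),0,np.sin(a)],[0,1,0],[-np.sin(a),0,-np.cos(a)]]); q=inverse_kinematics((x,0,z),Rm); print(a,x,z,None if q is None else np.round(q,2))
E
```

```text
0 grasp [ 0.36  0.48 -0.18  2.2   0.19  0.47 -1.42]
0 look [ 0.53  0.15 -0.35  2.01  0.06  0.99 -1.3 ]
0 ins [-1.02  0.92  1.1   1.87 -0.98  1.02 -2.15]
0 insR [-0.76  0.78  0.91  1.91 -0.81  0.87 -2.1 ]
0 sL [ 0.11  0.55 -0.38  1.97  0.32  0.68 -2.05]
0 sR [ 0.21  0.53 -0.22  1.98  0.19  0.65 -1.71]
0 oR [ 0.25  0.43 -0.26  2.18  0.21  0.55 -1.73]
3.141592653589793 grasp [ 0.7   0.55 -0.6   2.18  0.59  0.57  1.35]
3.141592653589793 look [ 0.92  0.2  -0.8   1.99  0.17  1.01  1.73]
3.141592653589793 ins [ 0.14  0.7  -0.65  1.8   0.55  0.83 -0.3 ]
3.141592653589793 insR [ 0.34  0.68 -0.66  1.84  0.56  0.81 -0.14]
3.141592653589793 sL [ 0.37  0.64 -0.74  1.96  0.61  0.78  0.84]
3.141592653589793 sR [ 0.54  0.62 -0.67  1.96  0.56  0.75  1.11]
3.141592653589793 oR [ 0.58  0.51 -0.67  2.16  0.54  0.64  1.1 ]
0.5 0.45 0.25 [ 0.69 -0.07 -0.76  2.31 -0.03  0.39  1.51]
0.5 0.5 0.2 [ 0.7   0.17 -0.87  2.28  0.65  0.32  0.87]
0.5 0.55 0.2 [ 0.83  0.34 -1.08  2.17  0.95  0.46  0.62]
0.7 0.45 0.25 None
0.7 0.5 0.2 [ 0.95  0.22 -1.15  2.39  1.76  0.28 -0.22]
0.7 0.55 0.2 [ 0.9   0.36 -1.17  2.29  1.68  0.4  -0.08]
0.9 0.45 0.25 None
0.9 0.5 0.2 None
0.9 0.55 0.2 None
```

```bash
python3 - <<'E'
from h import *
a=.5
Rm=np.array([[-np.cos(a),0,np.sin(a)],[0,1,0],[-np.sin(a),0,-np.cos(a)]])
movep((.45,0,.25),Rm); im,d,K,R,t=cam("wrist"); cv2.imwrite("pics/rackw.png",im[:,:,::-1])
np.savez("rackw.npz",im=im,d=d,K=K,R=R,t=t)
movep((.46,-.138,.2),down(.11+np.pi)); im,d,K,R,t=cam("wrist"); cv2.imwrite("pics/hookw.png",im[:,:,::-1])
np.savez("hookw.npz",im=im,d=d,K=K,R=R,t=t)
print(sense()["time_s"])
E
```

```text
3.2417
```

View pics/rackw.png

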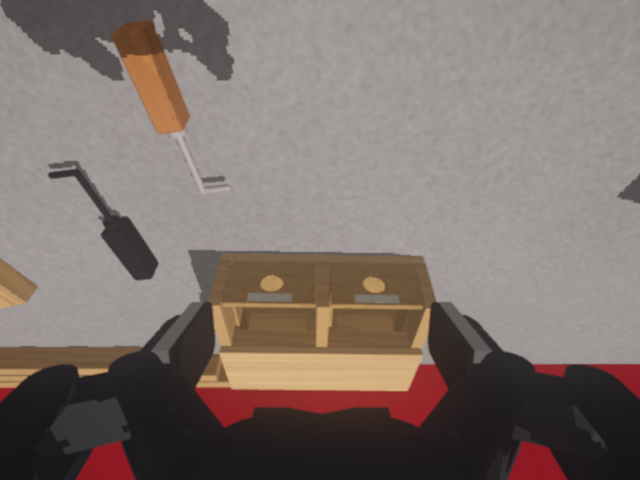

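View pics/hookw.png

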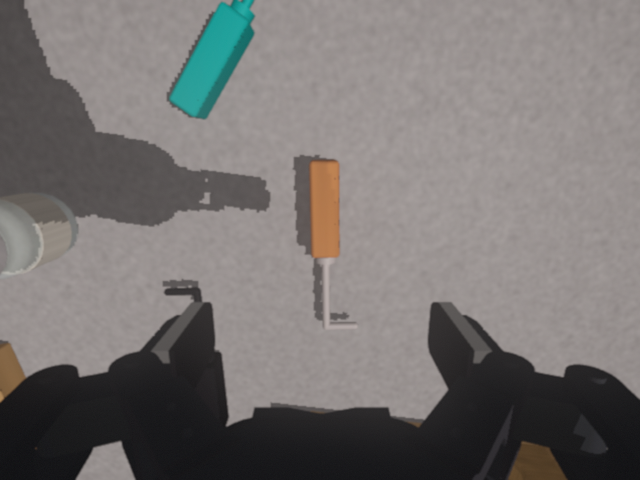

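The wrist views show the orange hook with its handle at (310–340, 160–258), bend at (326,325) and tip to +y, so it is the one meant. In the rack view the holes are at (272,284) on the right and (374,285) on the left.

```bash
python3 - <<'E'
from h import *
f=np.load("rackw.npz"); im,d,K,R,t=[f[k] for k in("im","d","K","R","t")]
C=cloud(d,K,R,t)
P=np.vstack([C[268:298,230:312].reshape(-1,3),C[268:298,335:420].reshape(-1,3)]); P=P[(P[:,2]>.022)&(P[:,2]<.07)]
for _ in range(4):
    k,res,_,_=np.linalg.lstsq(np.c_[P[:,1],np.ones(len(P))],P[:,0],rcond=None); e=P[:,0]-P[:,1]*k[0]-k[1]; P=P[np.abs(e)<max(.003,1.0*e.std())]
print("front x = k*y+c",k,e.std(),len(P))
n=np.array([1,-k[0],0])
hsv=cv2.cvtColor(im,cv2.COLOR_RGB2HSV)
print(im[284,272],im[284,250])
for u,v in((272,284),(374,285)):
    g=im[v-12:v+13,u-20:u+21,0].astype(np.uint8); m=(g>(int(im[v,u,0])+int(im[v,u-24,0]))//2).astype(np.uint8)
    c=max(cv2.findContours(m,0,1)[0],key=cv2.contourArea); x,y,w,h=cv2.boundingRect(c); q=np.array([[u-20+x+(w-1)/2,v-12+y+(h-1)/2],[u-20+x,v],[u-20+x+w-1,v]])
    D=np.c_[q,np.ones(3)]@np.linalg.inv(K).T@R.T; s=(k[1]-n@t)/(D@n); print(q[0],w,h,(t+D*s[:,None]).round(4))
# rack corners on front face: bench-level bottom edge
m=(C[...,2]>.02)&(np.abs(C[...,0]-k[1]-k[0]*C[...,1])<.006); print("y extent",np.nanpercentile(C[...,1][m],[.5,99.5]))
f=np.load("hookw.npz"); im,d,K,R,t=[f[k] for k in("im","d","K","R","t")]
m=orange(im); 
b,P=handle(im,K,R,t,roi=(280,140,370,270)); print(b.round(1),P.round(4))
b=P
e=ray([[326,325],[357,325],[326,268]],K,R,t,.015); print("elbow,tip,rod",e.round(4))
C=cloud(d,K,R,t); print("handle top z",np.nanmedian(C[190:240,318:332,2]), "yaw rod",np.arctan2(*(e[0]-e[2])[[1,0]]))
E
```

```text
front x = k*y+c [0.02377766 0.66377758] 0.0006988833824907434 4306
[180 144  96] [108  84  59]
[271.5 282.5] 24 16 [[ 0.6624 -0.0589  0.0473]
 [ 0.6621 -0.0721  0.0499]
 [ 0.6627 -0.0452  0.0494]]
[373.5 284.5] 22 16 [[0.6652 0.0615 0.0481]
 [0.6649 0.0489 0.0491]
 [0.6655 0.0738 0.0487]]
y extent [-0.22875341  0.12974703]Traceback (most recent call last):
  File "<stdin>", line 19, in <module>
  File "h.py", line 25, in handle
    c=max(cv2.findContours(m,cv2.RETR_EXTERNAL,cv2.CHAIN_APPROX_NONE)[0],key=cv2.contourArea)
ValueError: max() iterable argument is empty
```

```bash
sed -i 's/(4,150,80),(14,255,255)/(4,120,80),(18,255,255)/' h.py; python3 - <<'E'
from h import *
f=np.load("hookw.npz"); im,d,K,R,t=[f[k] for k in("im","d","K","R","t")]
b,P=handle(im,K,R,t,roi=(280,140,370,270)); print(b.round(1),P.round(4),P.mean(0))
e=ray([[326,325],[357,325],[326,268]],K,R,t,.015); print("elbow,tip,rod",e.round(4))
C=cloud(d,K,R,t); print("top z",np.nanmedian(C[190:240,318:332,2]), "yaw rod",np.arctan2(*(e[0]-e[2])[[1,0]]))
# insertion: max-clearance rod pose per yaw, hole frame
from scipy.optimize import minimize
def clr(x,y,ps):
    E=np.array([x,y]); tp=np.array([-np.sin(ps),np.cos(ps)]); rd=-np.array([np.cos(ps),np.sin(ps)])
    pts=np.vstack([E+np.linspace(0,.026,40)[:,None]*tp,E+np.linspace(0,.07,80)[:,None]*rd])
    dx=np.maximum(np.maximum(-pts[:,0],pts[:,0]-.007),0); dy=np.maximum(.0133-np.abs(pts[:,1]),0)
    return np.where(dx>0,np.hypot(dx,dy),np.where(dy>0,dy,-.01)).min()-.0035
for dg in range(-80,1,10):
    ps=np.radians(dg); best=max((clr(x,y,ps)-0*x,x,y) for x in np.arange(-.02,.03,.001) for y in np.arange(-.013,.0135,.001)
       if dg<-55 and x<-.004 or -55<=dg<-35  or dg>=-35 and x>.004); print(dg,np.round(best,4))
E
```

```text
[[310. 161.]
 [338. 161.]
 [338. 257.]
 [310. 257.]] [[ 0.4062 -0.1527  0.03  ]
 [ 0.4038 -0.1311  0.03  ]
 [ 0.4812 -0.1215  0.03  ]
 [ 0.4838 -0.1447  0.03  ]] [ 0.44375313 -0.13749097  0.03      ]
elbow,tip,rod [[ 0.5526 -0.1232  0.015 ]
 [ 0.5495 -0.0946  0.015 ]
 [ 0.4971 -0.1295  0.015 ]]
top z 0.029593033869953156 yaw rod 0.11393252223796545
-80 [ 0.0091 -0.02   -0.004 ]
-70 [ 0.0083 -0.02   -0.008 ]
-60 [ 0.0078 -0.019  -0.011 ]
-50 [ 0.0061 -0.02   -0.013 ]
-40 [ 0.0058  0.006  -0.004 ]
-30 [ 0.0063  0.01   -0.004 ]
-20 [ 0.0078  0.02   -0.006 ]
-10 [ 0.009  0.026 -0.004]
0 [ 0.0098  0.029  -0.    ]
```

```bash
cat >> h.py <<'E'
RY=-.02; HOLE={"R":np.array([.6624,-.0592]),"L":np.array([.6652,.0620])}; L=.12; ZT=.0620
Rr=np.array([[np.cos(RY),-np.sin(RY)],[np.sin(RY),np.cos(RY)]])
def pose(side,x,y,deg,out=0.,z=ZT):
    w=RY+np.radians(deg); e=HOLE[side]+Rr@[x-out,y]
    return np.r_[e-L*np.array([np.cos(w),np.sin(w)]),z],down(w+np.pi)
PATH=[(-.045,-.026,-60),(-.019,-.011,-60),(-.008,-.008,-52),(.0,-.005,-45),(.005,-.004,-38),(.010,-.004,-30),(.016,-.005,-20),(.021,-.004,-10),(.021,0,0)]
def go(side,p,out=0.,feed=.06,f=8):
    P,A=pose(side,*p,out=out); hit=move_l(P,A,feed=feed,until_force=f); s=sense()
    print(p,"HIT" if hit else "",np.round(s["wrist_force"],1),np.round(s["position"]-P,4)); return hit
E
python3 - <<'E'
from h import *
yaw=.118; c=np.array([.4437,-.1375]); u=np.array([np.cos(yaw),np.sin(yaw)]); g=c-.01*u; A=down(yaw+np.pi)
command_gripper(.085,60)
movep(np.r_[g,.12],A); move_l(np.r_[g,.030],feed=.12); command_gripper(0,60); s=sense(); print("gap",s["finger_gap"],s["gripper_force"],s["position"],s["wrist_force"])
move_l(np.r_[g,.15],feed=.15); print(sense()["wrist_force"])
P,A=pose("R",*PATH[0]); movep(np.r_[P[:2],.15],A); move_l(P,feed=.1)
s=sense(); print(s["time_s"],s["position"]-P,s["finger_gap"])
im,d,K,R,t=cam("top"); np.savez("pre.npz",im=im,d=d,K=K,R=R,t=t); cv2.imwrite("pics/pre.png",cv2.resize(im[130:290,240:440,::-1],None,fx=4,fy=3.75,interpolation=2)[:600])
e=HOLE["R"]+Rr@PATH[0][:2]; q=(np.r_[e,.0470]-t)@R; print("elbow exp px",(K@q)[:2]/q[2])
q=(np.r_[e+Rr@[.0255,.01475],.0470]-t)@R; print("tip exp px",(K@q)[:2]/q[2])
E
```

```text
gap 0.023090066740670812 60.019174218177795 [ 0.43406253 -0.13874333  0.03042202] [-0.48774391 -0.55620206  5.24497876]
[-0.42446881  0.22299275 -1.45350124]
8.675 [5.58566789e-04 6.84222915e-05 5.70937955e-04] 0.02275303884513966
elbow exp px [360.99991848 189.20950506]
tip exp px [355.05078336 178.88041375]
```

View pics/pre.png

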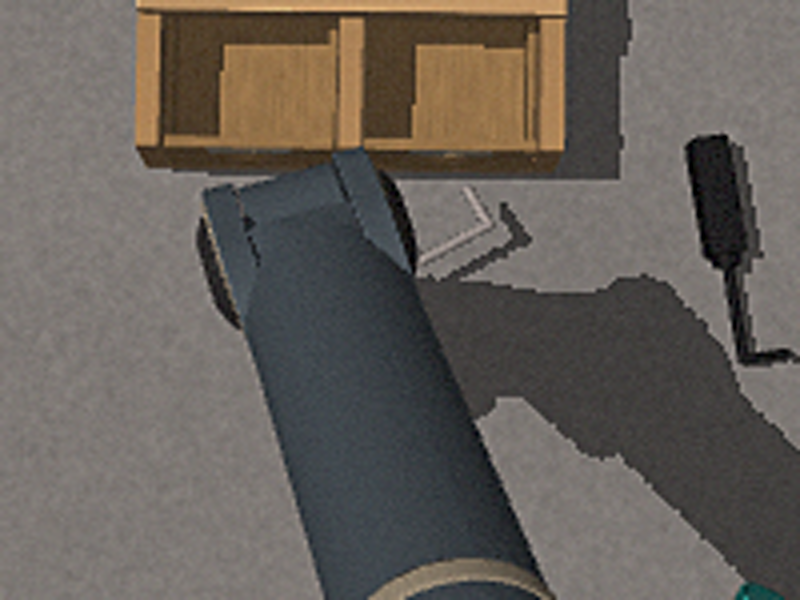

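The bend shows at crop (488,225), about 1 px from where I expected it, and the tip points at the right hole, near (453,154). Inserting now with force guards.

```bash
python3 - <<'E'
from h import *
s=sense(); print(s["wrist_force"])
ok=True
for p in PATH[1:]:
    if go("R",p): ok=False; break
if ok:
    print("tug"); hit=go("R",(.0,0,0),feed=.012,f=8)
s=sense(); print(s["time_s"]); im,*_=cam("scene"); cv2.imwrite("pics/tugR.png",cv2.resize(im[180:380,230:500,::-1],None,fx=2.9,fy=2.9))
E
```

```text
[-0.07099146 -0.21057262 -2.01200949]
(-0.019, -0.011, -60)  [-0.3 -0.5 -1.7] [-0.0002  0.     -0.0003]
(-0.008, -0.008, -52)  [-0.1 -0.1 -1.6] [-0.0004 -0.0006 -0.0001]
(0.0, -0.005, -45)  [-0.2  0.4 -1.4] [-0.0001 -0.0002 -0.    ]
(0.005, -0.004, -38)  [ 0.8 -0.1 -1.4] [0.0002 0.0002 0.    ]
(0.01, -0.004, -30)  [ 0.3 -0.8 -1. ] [0.0003 0.0004 0.0001]
(0.016, -0.005, -20)  [-0.1  0.1 -1.5] [0.0002 0.0007 0.0001]
(0.021, -0.004, -10)  [ 0.4  0.4 -1.5] [0.0002 0.0008 0.0001]
(0.021, 0, 0)  [-0.3  0.3 -1. ] [0.0001 0.0008 0.    ]
tug
(0.0, 0, 0) HIT [ 0.8  0.3 -1.1] [0.0057 0.     0.0004]
13.4
```

It stopped after about 4 mm, but the force reading afterwards is low. I'll tug again in 1 mm steps and read the force at each.

```bash
python3 - <<'E'
from h import *
go("R",(.012,0,0),feed=.02,f=10); sleep(.1)
for x in np.arange(.011,.001,-.001):
    h=go("R",(float(round(x,4)),0,0),feed=.01,f=8); sleep(.1); print("  settled",np.round(sense()["wrist_force"],1))
    if h: break
print(sense()["time_s"])
E
```

```text
(0.012, 0, 0)  [ 0.1 -0.  -1.5] [-0.0002  0.     -0.0003]
(0.011, 0, 0)  [-0.9 -0.8 -1.7] [-0.0002  0.     -0.    ]
  settled [-0.2  0.7 -1. ]
(0.01, 0, 0)  [ 0.7 -0.2 -1.3] [-0.0001  0.      0.    ]
  settled [ 1.1 -0.2 -1.4]
(0.009, 0, 0)  [ 1.3  0.3 -0.7] [-0.0001 -0.     -0.    ]
  settled [-0.3 -0.6 -0.4]
(0.008, 0, 0)  [-0.1 -0.3 -1.8] [-0.0001  0.     -0.    ]
  settled [ 0.2  0.3 -1.4]
(0.007, 0, 0)  [ 0.6 -0.7 -0.5] [-0.0001 -0.     -0.    ]
  settled [ 0.1  0.1 -1.2]
(0.006, 0, 0)  [ 0.2 -1.3 -1.1] [-0.0001 -0.      0.    ]
  settled [ 0.2  0.7 -1.3]
(0.005, 0, 0)  [ 3.1  0.3 -3.3] [0.0008 0.     0.0002]
  settled [ 2.9  1.  -3.8]
(0.004, 0, 0)  [ 6.4  0.8 -4.8] [0.0016 0.0001 0.0004]
  settled [ 5.9  0.3 -4.5]
(0.003, 0, 0)  [ 8.  -0.3 -6.6] [0.0025 0.0001 0.0005]
  settled [ 8.1  0.5 -6.4]
(0.002, 0, 0)  [10.2 -0.4 -7.6] [0.0034 0.0002 0.0006]
  settled [11.5 -0.3 -7.7]
17.5417
```

View pics/tugR.png

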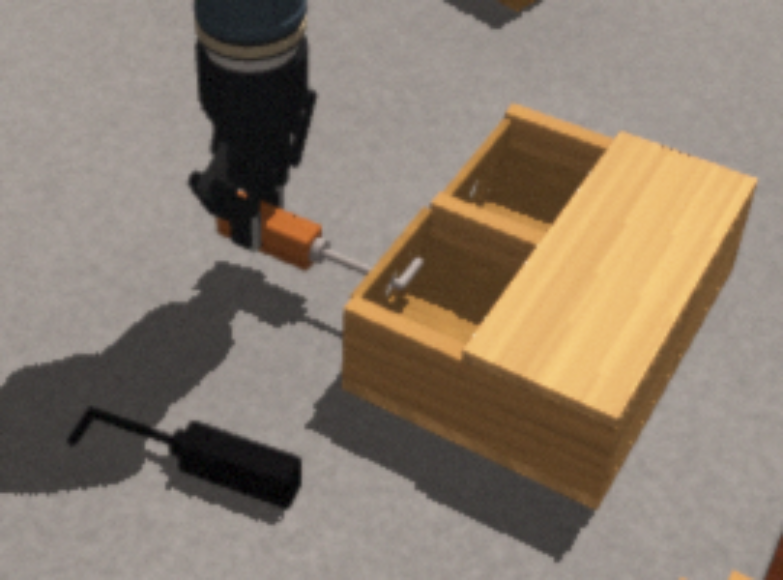

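The force climbs to 11 N while the TCP stays put, so the right tray is hard-stopped and is the caught one; the picture shows the tip properly behind its board. I'll unhook and move to the left tray.

```bash
python3 - <<'E'
from h import *
ok=not go("R",PATH[-1],feed=.05,f=25); sleep(.1)
for p in PATH[-2::-1]:
    if ok and go("R",p,feed=.08): ok=False
if ok: go("L",PATH[0],feed=.15,f=None); sleep(.1)
for p in PATH[1:]:
    if ok and go("L",p,feed=.07): ok=False
if ok:
    for x in (.004,-.002,-.008):
        h=go("L",(x,0,0),feed=.02,f=8); sleep(.1); print("  settled",np.round(sense()["wrist_force"],1))
        if h: break
print(sense()["time_s"]); im,*_=cam("scene"); cv2.imwrite("pics/tugL.png",cv2.resize(im[180:380,230:500,::-1],None,fx=2.9,fy=2.9))
E
```

```text
(0.021, 0, 0)  [-0.8  0.6 -2.3] [-0.0004  0.0001 -0.0002]
(0.021, -0.004, -10)  [-0.5  0.2 -1.3] [-0.0002  0.0002  0.0001]
(0.016, -0.005, -20)  [-0.   0.1 -1.8] [-0.0001 -0.0006 -0.0001]
(0.01, -0.004, -30)  [-0.1 -0.2 -1.5] [-0.0001 -0.0009 -0.0001]
(0.005, -0.004, -38)  [-0.2  0.4 -0.6] [-0.0002 -0.0008 -0.0001]
(0.0, -0.005, -45)  [-0.  -0.5 -1.6] [-0.0002 -0.0007 -0.0001]
(-0.008, -0.008, -52)  [ 0.9 -0.1 -1.2] [-0.0002 -0.0005 -0.0001]
(-0.019, -0.011, -60)  [ 1.4 -0.4 -1.9] [-0.0002 -0.0004 -0.    ]
(-0.045, -0.026, -60)  [ 0.4  0.6 -1.5] [ 0.0002 -0.0003  0.0002]
(-0.045, -0.026, -60)  [ 0.6 -0.  -1.9] [ 0.     -0.0014 -0.0002]
(-0.019, -0.011, -60)  [-0.1  0.2 -1. ] [-0.0002 -0.0001 -0.0003]
(-0.008, -0.008, -52)  [ 0.1  0.  -0.4] [-0.0004 -0.0006 -0.0001]
(0.0, -0.005, -45)  [-0.5  0.7 -0.4] [-0.     -0.0002 -0.    ]
(0.005, -0.004, -38)  [ 0.5  0.3 -0.8] [0.0002 0.0001 0.    ]
(0.01, -0.004, -30)  [ 0.8  0.7 -1.3] [0.0003 0.0004 0.0001]
(0.016, -0.005, -20)  [-0.7 -0.2 -2.2] [0.0003 0.0007 0.0001]
(0.021, -0.004, -10)  [ 0.4  0.7 -2.5] [0.0002 0.0008 0.0001]
(0.021, 0, 0)  [ 0.5  0.7 -1.4] [0.0001 0.0008 0.0001]
(0.004, 0, 0)  [ 1.7  1.2 -1.2] [0.0001 0.0001 0.0001]
  settled [ 1.3  0.1 -0.2]
(-0.002, 0, 0)  [-0.1 -0.5 -1.7] [-0.0006 -0.0002 -0.0001]
  settled [-0.9 -0.6 -2. ]
(-0.008, 0, 0)  [ 0.1 -0.5 -1.2] [-0.0004 -0.0002 -0.    ]
  settled [ 0.7 -0.4 -1.6]
27.3667
```

View pics/tugL.png

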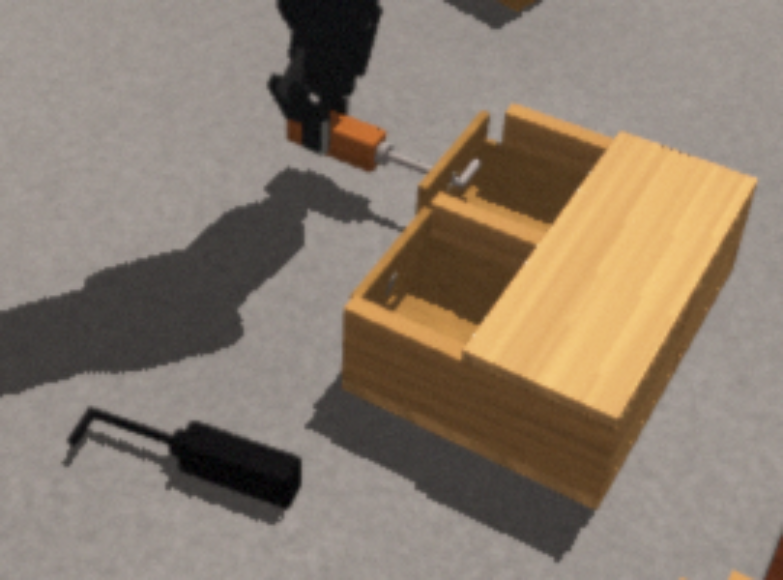

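The picture shows the left tray's board about 17 mm out with little force, so it is free. I'll draw it to its stop, unhook and lay the hook down in the open spot where it came from.

```bash
python3 - <<'E'
from h import *
h=go("L",(-.045,0,0),feed=.05,f=10); h=h or go("L",(-.07,0,0),feed=.03,f=7); sleep(.1)
s=sense(); e=s["position"][:2]-(pose("L",0,0,0)[0][:2]); x=-(Rr.T@e)[0]; out=x+.0075; print("elbow x",-x,"out~",out,s["wrist_force"])
im,*_=cam("scene"); cv2.imwrite("pics/outL.png",cv2.resize(im[180:380,230:500,::-1],None,fx=2.9,fy=2.9))
ok=out>.06
for p in PATH[::-1]:
    if ok and go("L",p,out=out,feed=.08,f=8): ok=False
print(ok,sense()["time_s"])
E
```

```text
(-0.045, 0, 0)  [ 0.8 -0.3 -1.6] [-0.0005 -0.0003 -0.0002]
(-0.07, 0, 0) HIT [ 1.4  0.5 -0.4] [ 0.01   -0.0001  0.0001]
elbow x -0.06001189432233239 out~ 0.0675118943223324 [ 1.37651925  0.86562829 -0.51752179]
(0.021, 0, 0)  [-0.1 -0.2 -1.3] [-0.0003 -0.0001 -0.0004]
(0.021, -0.004, -10)  [-0.7  0.3 -1.6] [-0.0007  0.0001 -0.0002]
(0.016, -0.005, -20)  [-0.1 -0.1 -0.7] [-0.0004 -0.0006 -0.0001]
(0.01, -0.004, -30)  [ 0.5  0.1 -1.7] [-0.0002 -0.0009 -0.0002]
(0.005, -0.004, -38)  [-0.3 -0.6 -1.4] [-0.0002 -0.0008 -0.0002]
(0.0, -0.005, -45)  [ 0.2  0.3 -2.3] [-0.0002 -0.0007 -0.0001]
(-0.008, -0.008, -52)  [-0.2 -0.3 -0.9] [-0.0003 -0.0006 -0.0001]
(-0.019, -0.011, -60)  [-0.1  0.3 -1.4] [-0.0003 -0.0004 -0.0001]
(-0.045, -0.026, -60)  [ 0.5 -0.3 -0.6] [ 0.0003 -0.0001  0.0002]
True 32.2167
```

```bash
python3 - <<'E'
from h import *
s=sense(); p=s["position"]; move_l((p[0]-.02,p[1],.16),feed=.15)
yaw=.118; g=np.array([.4437,-.1375])-.01*np.array([np.cos(yaw),np.sin(yaw)]); A=down(yaw+np.pi)
movep(np.r_[g,.14],A); move_l(np.r_[g,.045],feed=.12); print("touch",move_l(np.r_[g,.0305],feed=.02,until_force=4),sense()["position"])
command_gripper(.06); move_l(np.r_[g,.15],feed=.12); movep((.40,-.30,.25),A); sleep(.2)
im,d,K,R,t=cam("top"); cv2.imwrite("pics/end.png",cv2.resize(im[80:290,240:520,::-1],None,fx=2.8,fy=2.8))
C=cloud(d,K,R,t); S=C[85:215,265:392]
for lo,hi in((.03,.09),(-.1,-.03)):
    m=(S[...,2]>.06)&(S[...,1]>lo)&(S[...,1]<hi); print("front x",np.percentile(S[...,0][m],[1,3]))
b,P=handle(im,K,R,t,roi=(360,230,410,290)); print(P.round(3).tolist(),C[250:272,380:386,2].mean(),sense()["time_s"],sense()["wrist_force"])
E
```

```text
touch True [ 0.43351354 -0.13861115  0.03043746]
front x [0.59242833 0.59416665]
front x [0.65507352 0.65633057]
[[0.479, -0.121, 0.03], [0.482, -0.146, 0.03], [0.404, -0.155, 0.03], [0.401, -0.131, 0.03]] 0.029832654514809546 38.8583 [-0.61001513 -0.91817266 -0.04770707]
```

View pics/end.png

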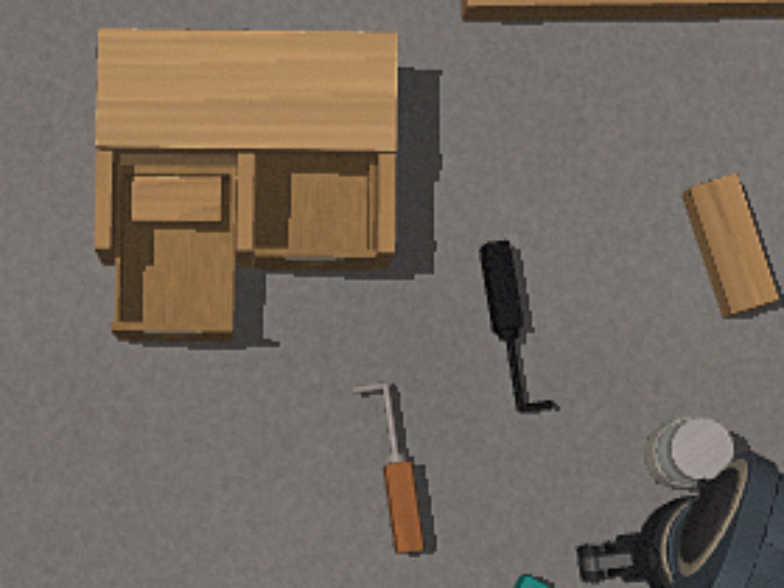

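The picture shows the left tray fully out (front at row 330) and the right one shut. The hook lies flat at (400,500), clear of both trays, and the bystanders haven't moved.

```bash
python3 -c "
from rig import *
print(finish_job())"
```

```text
the job is handed in; nothing more can be done
None
```

I handed the job in, with no verdict returned: the right tray was the caught one and stays shut, the left tray was free and is drawn about 67 mm out to its stop, and the hook lies flat on the bench clear of both.

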